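Lock the panel stand and hold its instrument panel at the balance point

ROBOT

A 6-joint arm with a two-finger parallel gripper is mounted at the origin on the work surface. World frame = base frame: x ahead of the robot, y to its left, z up, the work surface at z = 0. Lengths are in m, angles in rad, forces in N, time in s.
With the tool pointing down it reaches from about 0.35 to 0.875 m from the base axis. Payload 15.5 kg.
Tool frame: the origin (TCP) lies between the finger pads; the fingertips stand 19 mm ahead of it and the grasp point (between the pads) is the TCP; z points along the fingers, y is the line along which they close (so a half turn about z gives the same grasp; the last joint's range is limited). The gripper opens to 85 mm and grips with 20 to 120 N. Pads are 22 mm wide; open, the fingers measure 114 mm over their backs; the gripper's body (76 mm by 85 mm) begins 54 mm behind the grasp point. The pads swing forward as they close: fully open they stand 13 mm farther back than shut.
Start: joints at [-1.355, 0.494, 1.345, -0, 1.302, -0.096], TCP at [0.192, -0.595, 0.25] pointing down, gripper open.
Joint ranges: [-2.91, 2.91], [-0.82, 2.16], [0.22, 2.67], [-1.22, 4.37], [0.12, 2.79], [-3.08, 3.08]. Speed limits (rad/s): [1.89, 1.89, 2.57, 3.01, 3.01, 3.01].

INTERFACE

Orientations are given as a unit quaternion [w, x, y, z].
In Python, from rig import monitor, optics, arm gives the robot as it stands.
- The arm moves only by the shell command python3 -m inch 'ROWS' [OPENING] [FORCE]. ROWS is JSON, one flat list of numbers, 6 for each row, row after row: the shift along the tool's x, y, z in units of 150 mm (1.0 is 150 mm), then the turn, a rotation vector about the tool's x, y, z in units of pi/2 rad (1.0 is pi/2 rad). In form: [dx, dy, dz, wx, wy, wz, dx, dy, dz, wx, wy, wz, ...]. A call has 1 to 12 rows; each row is the pose to reach, as a shift and turn from the pose commanded when the call began, along the tool's axes at that moment; what a row does not reach only later rows make up. A row lasts 1/8 s, in which the tool goes at most 62.5 mm and 10.7 degrees, less where a joint would pass 70% of its speed; a pose out of reach is approached as far as the arm can. A call with a number of a shift or a turn outside -1 to 1 is refused whole. A call with a gripper value outside its range is refused whole. OPENING is the closure, from 0 (fully open) to 1 (shut), set as the call begins (- or left out, the last holds). The fingers move at their own pace and stop on an object; FORCE is the grip in N (left out, the last holds). Time passes only in rows, so rows that repeat a pose let the fingers close. It gives the time, the measured TCP pose, the force, the opening and the grip force at its end, in the units of the state.
- monitor.get_obs(): the state, without advancing time (a new reading comes with each control period).
- optics.get_image(name): name is "scene" or "side" or "wrist"; returns a dict with "pixels" (420x560x3 uint8, blue, green, red), "mtx" (3x3 intrinsics, pixels), "world_from_camera" (4x4, takes a point from camera to world coordinates); the wrist camera has in their place "hand_eye" (4x4, takes a point from camera to tool coordinates, whose origin is the TCP and whose axes are the flange's). Camera axes: x right, y up, looking along -z (the intrinsics and any distortion apply to the point x, -y, -z); pixel columns grow to the right and rows downward; lengths in m; the calibration is good to about 2 mm. A picture is of the moment at which its call begins: read the wrist's pose just before it. There is no depth.
- arm.sign_off(): hands the job in; it is judged then, once.
The state is a dict: "t": time; "q": joint angles; "qd": joint speeds; "joint_efforts": joint torques, N m; "eef_pos": TCP position; "ee_rot": TCP orientation; "wrist_force": force on the tool from outside, world axes, zero at the start; "ft_torque": the same for the moment, N m; "width": finger opening in m; "finger_force": force on a finger pad.
Only numpy, scipy, OpenCV 4.12 (cv2) and the standard library are available. Lean on these libraries where they do the work, as an engineer would, in place of code of your own. Each camera call takes 0.05 s, during which the arm holds its last target. There are 200 camera calls.

TASK

Lock the panel stand first: turn the lock collar on its base clockwise until its pointer lines up with the bar-shaped locked mark. Then take the gauge panel by its bail handle, swing it up to the point where it balances over its hinge, and finish while still holding it there, still, so that it falls neither way; never let it go right over backwards. Leave the glue bottle, the lens cap and the spare gauge where they are.

Things in the scene. Friction and masses are not known exactly. Their poses are not given: they have to be found in the camera images.
- stand: Fixed: dark steel base plate 275 x 260 mm (x -150 to 125, y), 12 mm thick, two cheeks up to 70 mm high at y = +-114 mm carry the hinge; two rests under the panel; stop horns from the cheeks back to x = -60 mm, 113 mm high. Origin on the bench below the middle of the hinge. z up, y along the hinge, x towards the side where the panel lies (away from the robot, yaw within +-0.4). Collar at x = -82 mm.
- hinge (a point): Middle of the hinge axis, 55 mm above the bench; axes as those of the stand.
- panel (a joint): Angle (rad) by which the white gauge panel is lifted off its rest. At 0 it slopes 0.26 rad up from level along the stand's +x; upright 1.31; rear stop 1.94. 200 mm wide, reaches 94 mm from the hinge, 5 mm thick, 0.3 to 0.55 kg. Gauge cans up to 34 mm deep on its upper side put the centre of mass 48 mm out, 12 mm off the panel: it balances at 1.07, leaning 14 degrees short of upright. Hinge nearly free: let go elsewhere, it falls.
- handle (a point): Middle of the bail handle's bar on the panel's free edge: round steel bar 10 mm thick, 100 mm long, parallel to the hinge, 135 mm from its axis in the panel's plane, 41 mm beyond the panel's edge (room for fingers on both sides); its legs are at both ends. About 90 mm above the bench at the start. The bar turns in a light grip while the panel swings.
- collar (a joint): Angle (rad) of the lock collar about its vertical axis, anticlockwise from above: 0 = locked, pointer along the stand's +y at the raised bar mark on the base; 1.4 = round dot (open). Starts between 0.7 and 1.3; stops at -0.4 and 1.5, so the locked mark is not at a stop. Stays where left (0.06 N m to turn).
- collar_grip (a point): Grip point on the collar's axis, 50 mm above the bench, in the upper part of an upright rib 12 mm thick, 48 mm long, top 58 mm above the bench, standing across an aluminium disc 52 mm in diameter whose top is 28 mm above the bench. The rib lies along the pointer, a low finger 10 mm wide reaching 48 mm from the axis at one end only; the point's y axis points along the pointer.
- glue: Bystander: white glue bottle with blue cap, diameter 38 mm, 100 mm tall, standing beside the stand on its +y side. Origin at the centre of its underside.
- lens_cap: Bystander: black camera lens cap, 68 mm in diameter, 10 mm thick, lying on the bench on the stand's -y side. Origin at the centre of its underside.
- spare_gauge: Bystander: black round gauge, flange 56 mm in diameter, 36 mm tall, standing on its face beyond the stand's +x edge. Origin at the centre of its underside.

How it is judged:
By the outcome, as a careful person would: the job done as asked, in the order asked, and still so for the second after the job is handed in, while the arm keeps its last pose, push and grip.
It also fails if it takes over 51 s, if anything falls off the work surface, if the arm or the gripper's body presses on something with over 40 N, if the wrist force passes 120 N, or if a joint passes its speed limit or range.

## Working session

There is one attempt and no reset: what is moved stays moved. The work goes in short steps, Python scripts to look and compute and a shell command to move; the robot and the scene stay as the last step left them, time stands still between calls to the robot, and variables do not carry over. Pictures are saved under pics/ and viewed, at most 10 in all, crops included, and the job is handed in when it is done.

```bash
mkdir -p pics; ls; cat > h.py <<'E'
import numpy as np, cv2
from rig import monitor, optics, arm
from scipy.spatial.transform import Rotation as R
def pose():
    o=monitor.get_obs(); q=o["ee_rot"]; T=np.eye(4); T[:3,:3]=R.from_quat([q[1],q[2],q[3],q[0]]).as_matrix(); T[:3,3]=o["eef_pos"]; return o,T
def shot(name,f):
    o,T=pose(); d=optics.get_image(name); cv2.imwrite(f,d["pixels"])
    W=d["world_from_camera"] if name!="wrist" else T@np.array(d["hand_eye"])
    np.savez(f+".npz",K=d["mtx"],W=W); print(name,list(d.keys()),np.round(W,3).tolist(),np.round(d["mtx"],1).tolist())
def ray(f,uv,z):
    d=np.load(f+".npz"); K,W=d["K"],d["W"]; p=np.linalg.solve(K,[uv[0],uv[1],1]); v=W[:3,:3]@np.array([p[0],-p[1],-p[2]]); c=W[:3,3]
    return c+v*(z-c[2])/v[2]
def proj(f,P):
    d=np.load(f+".npz"); K,W=d["K"],d["W"]; c=np.linalg.inv(W)@np.append(P,1); p=K@np.array([c[0],-c[1],-c[2]]); return p[:2]/p[2]
E
python3 - <<'E'
from h import *
print(pose())
shot("scene","pics/s0.png");shot("side","pics/d0.png")
E
```

```text
pics
({'t': 0.0, 'q': array([-1.35449908e+00,  4.94200178e-01,  1.34617761e+00,  2.51767212e-06,
        1.30248507e+00, -9.54801955e-02]), 'qd': array([ 0.0014566 ,  0.00106203,  0.00020662, -0.00013812, -0.0017857 ,
       -0.00065138]), 'joint_efforts': array([ 1.98504395e-04, -8.82153440e+01, -3.83859730e+01, -1.94189461e-04,
        1.02312060e-02, -2.47903142e-05]), 'eef_pos': array([ 0.19165795, -0.59451361,  0.24967392]), 'ee_rot': array([-6.34012133e-04,  9.87873792e-01,  1.55257744e-01, -3.71305941e-05]), 'wrist_force': array([ 0.21061479, -0.80116874, -0.36495184]), 'ft_torque': array([-0.05818674, -0.01818303,  0.01605409]), 'finger_force': 0.0, 'width': 0.0855372517274169}, array([[ 9.51790063e-01,  3.06750066e-01, -2.70231268e-04,
         1.91657945e-01],
       [ 3.06750160e-01, -9.51789262e-01,  1.24111832e-03,
        -5.94513614e-01],
       [ 1.23509905e-04, -1.26417756e-03, -9.99999193e-01,
         2.49673925e-01],
       [ 0.00000000e+00,  0.00000000e+00,  0.00000000e+00,
         1.00000000e+00]]))
scene ['pixels', 'mtx', 'world_from_camera'] [[-0.222, -0.683, 0.696, 1.454], [0.975, -0.165, 0.149, 0.204], [0.013, 0.711, 0.703, 0.901], [0.0, 0.0, 0.0, 1.0]] [[518.9, 0.0, 272.5], [0.0, 518.9, 208.6], [0.0, 0.0, 1.0]]
side ['pixels', 'mtx', 'world_from_camera'] [[0.994, 0.061, -0.089, 0.525], [-0.108, 0.568, -0.816, -0.822], [0.001, 0.821, 0.572, 0.682], [0.0, 0.0, 0.0, 1.0]] [[494.2, 0.0, 273.3], [0.0, 494.2, 213.2], [0.0, 0.0, 1.0]]
```

View pics/s0.png

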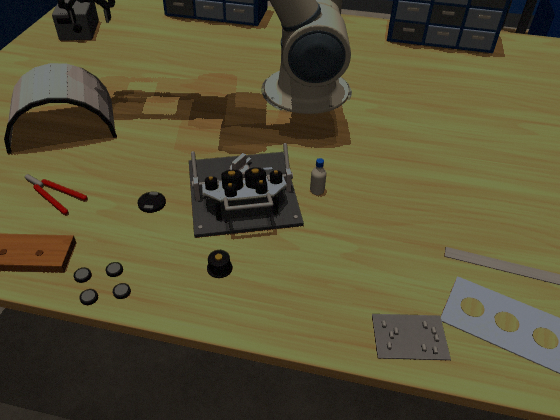

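View pics/d0.png

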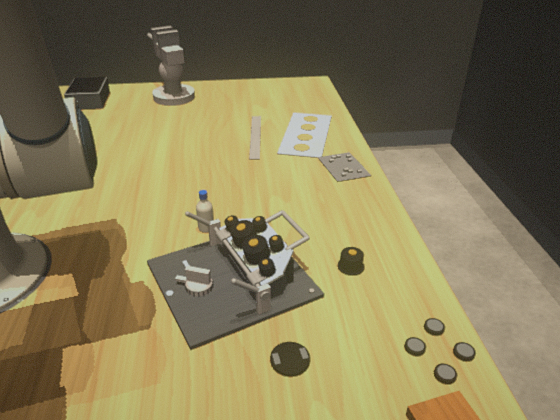

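The scene view shows base plate corners at (190,158), (195,233) and (301,223). The side view shows them at (149,266), (193,337) and (322,293), with the collar at (198,278) and the bail bar from (284,213) to (308,236).

```bash
python3 - <<'E'
from h import *
s,d="pics/s0.png","pics/d0.png"
for f,ps in ((s,[(190,158),(195,233),(301,223),(269,152)]),(d,[(149,266),(193,337),(322,293)])):
    for p in ps: print(f,p,ray(f,p,.012).round(3))
print("bar s",ray(s,(227,208),.09).round(3),ray(s,(271,204),.09).round(3))
print("bar d",ray(d,(284,213),.09).round(3),ray(d,(308,236),.09).round(3))
print("rib d",ray(d,(186,269),.055),ray(d,(209,272),.055), "glue",ray(d,(205,230),0))
i=cv2.imread(d)[225:350,140:330]; i=cv2.convertScaleAbs(cv2.resize(i,None,fx=4,fy=4,interpolation=cv2.INTER_CUBIC),alpha=1.6)
cv2.imwrite("pics/d0c.png",i)
E
```

```text
pics/s0.png (190, 158) [ 0.437 -0.243  0.012]
pics/s0.png (195, 233) [ 0.695 -0.141  0.012]
pics/s0.png (301, 223) [0.605 0.093 0.012]
pics/s0.png (269, 152) [ 0.361 -0.042  0.012]
pics/d0.png (149, 266) [ 0.355 -0.027  0.012]
pics/d0.png (193, 337) [ 0.449 -0.226  0.012]
pics/d0.png (322, 293) [ 0.693 -0.143  0.012]
bar s [ 0.673 -0.066  0.09 ] [0.638 0.026 0.09 ]
bar d [0.639 0.022 0.09 ] [ 0.676 -0.062  0.09 ]
rib d [ 0.43657973 -0.09420993  0.055     ] [ 0.48023322 -0.10753308  0.055     ] glue [0.46740839 0.10141886 0.        ]
```

View pics/d0c.png

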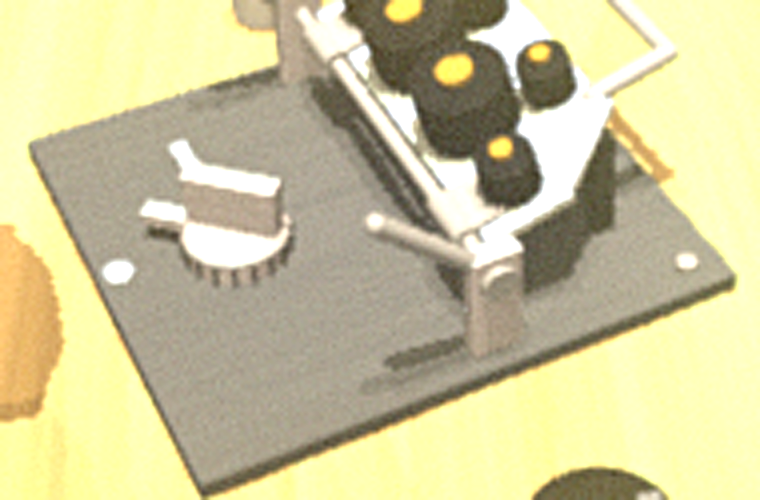

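The locked bar mark is at crop (182,155), the pointer at (162,210) and the dot at (118,272). From both views I get stand yaw of about 0.38, origin of about (0.536,-0.072), collar at about (0.459,-0.102) and collar angle of about 0.9. All of these agree with the given sizes. I'll go above the collar now.

```bash
python3 -m inch '[0.9,-0.86,0,0,0,0, 0.9,-0.86,0,0,0,0, 0.9,-0.86,0,0,0,0, 0.9,-0.86,0,0,0,0]' 0.3 && python3 -m inch '[0.9,-0.86,0,0,0,0, 0.9,-0.86,0,0,0,0, 0.9,-0.86,0,0,0,0, 0.9,-0.86,0,0,0,0]' && python3 -m inch '[0.9,-0.86,0.2,0,0,-1, 0.9,-0.86,0.2,0,0,-1, 0.9,-0.86,0.2,0,0,-1, 0.9,-0.86,0.2,0,0,-1, 0.9,-0.86,0.2,0,0,-1, 0.9,-0.86,0.2,0,0,-1, 0.9,-0.86,0.2,0,0,-1, 0.9,-0.86,0.2,0,0,-1, 0.9,-0.86,0.2,0,0,-1]' && python3 -m inch '[0,0,0,0,0,-0.61, 0,0,0,0,0,-0.61, 0,0,0,0,0,-0.61, 0,0,0,0,0,-0.61, 0,0,0,0,0,-0.61, 0,0,0,0,0,-0.61, 0,0,0,0,0,-0.61]'
python3 - <<'E'
from h import *
o,T=pose();print(o["t"],T.round(3).tolist(),o["q"].round(2))
shot("wrist","pics/w1.png")
E
```

```text
t: 0.6
eef_pos: [0.2819, -0.427, 0.2503]
ee_rot: [-0.001, 0.988, 0.157, -0.0]
wrist_force: [-0.3, -0.3, -0.3]
width: 0.0595
finger_force: 0.0
t: 1.1
eef_pos: [0.3708, -0.2636, 0.2502]
ee_rot: [-0.0, 0.988, 0.157, -0.0]
wrist_force: [0.0, -0.8, 0.1]
width: 0.0596
finger_force: 0.0
t: 2.22
eef_pos: [0.4587, -0.1036, 0.2201]
ee_rot: [0.0, 0.587, 0.809, -0.0]
wrist_force: [-0.6, -0.2, 0.4]
width: 0.0596
finger_force: 0.0
t: 3.1
eef_pos: [0.4586, -0.1029, 0.2202]
ee_rot: [-0.0, 0.152, 0.988, -0.0]
wrist_force: [0.0, -0.2, -0.1]
width: 0.0597
finger_force: 0.0
3.1 [[-0.954, 0.301, -0.0, 0.459], [0.301, 0.954, -0.0, -0.103], [0.0, -0.0, -1.0, 0.22], [0.0, 0.0, 0.0, 1.0]] [-0.35  0.32  1.75 -0.    1.07 -1.61]
wrist ['pixels', 'mtx', 'hand_eye'] [[0.3, -0.915, -0.269, 0.39], [0.954, 0.288, 0.085, -0.082], [-0.001, -0.282, 0.959, 0.344], [0.0, 0.0, 0.0, 1.0]] [[290.4, 0.0, 282.7], [0.0, 290.4, 211.4], [0.0, 0.0, 1.0]]
```

View pics/w1.png

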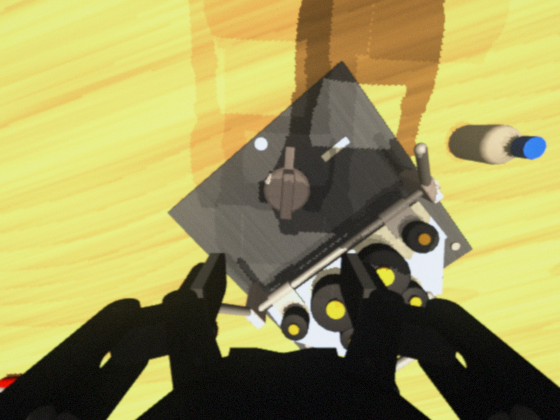

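The wrist view shows the disc centre at (287,189), the rib with its pointer tip at (291,148), the bar mark from (323,159) to (349,140), the dot at (261,144), and plate corners at (343,62) and (169,211).

```bash
python3 - <<'E'
from h import *
f="pics/w1.png"
r=lambda u,v,z: ray(f,(u,v),z)[:2]
ang=lambda a,b: np.arctan2(*(b-a)[::-1])
A,B=r(343,62,.012),r(169,211,.012); print("corners",A,B,"len",np.linalg.norm(A-B),"yaw",ang(B,A)-np.pi/2)
c=r(287,189,.026); print("disc",c)
m0,m1=r(323,159,.013),r(349,140,.013); print("mark",m0,m1,ang(m0,m1)-np.pi/2, ang(c,(m0+m1)/2)-np.pi/2)
p=r(291,148,.02); print("pointer",p,ang(c,p),np.linalg.norm(p-c))
d=r(261,144,.013); print("dot",ang(c,d),np.linalg.norm(d-c))
i=cv2.imread(f)[110:240,230:370]; cv2.imwrite("pics/w1c.png",cv2.convertScaleAbs(cv2.resize(i,None,fx=5,fy=4.6,interpolation=cv2.INTER_CUBIC),alpha=1.8))
E
```

```text
corners [ 0.34831412 -0.00319919] [ 0.44210479 -0.23998425] len 0.25468382777705245 yaw 0.3771401973089592
disc [ 0.45587454 -0.09738888]
mark [ 0.43782379 -0.04912258] [ 0.42636218 -0.01620185] 0.3350327237098303 0.35210443412965
pointer [ 0.41485114 -0.08000558] 2.7407888096809314 0.04455444473285183
dot -2.9062324668291835 0.056210201552492046
```

View pics/w1c.png

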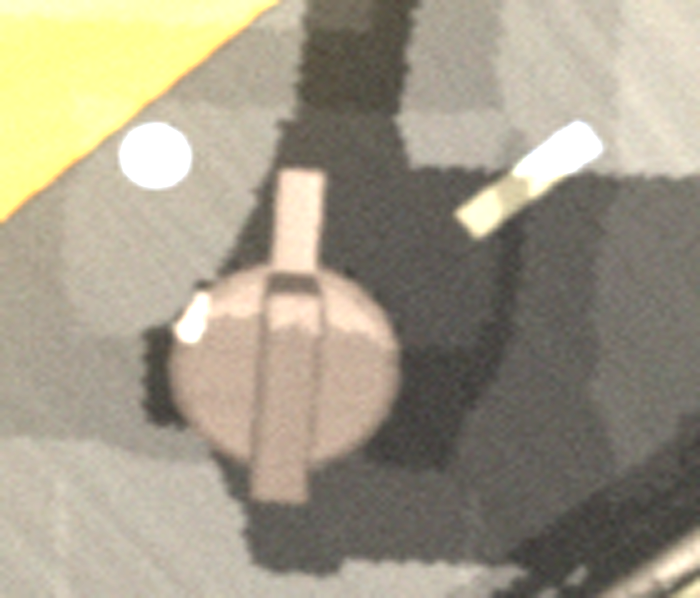

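The crop shows the rib top from (293,285) to (280,500), which is full-frame (288.6,172) to (286,218.7). The pointer tip is at (290.4,147.4).

```bash
python3 - <<'E'
from h import *
f="pics/w1.png"
r=lambda u,v,z: ray(f,(u,v),z)[:2]
ang=lambda a,b: np.arctan2(*(b-a)[::-1])
a,b=r(288.6,172,.058),r(286,218.7,.058); print(a,b,(a+b)/2,np.linalg.norm(a-b),ang(b,a))
p=r(290.4,147.8,.02);q=r(289,167.6,.02);print(ang(q,p),ang((a+b)/2,p),np.linalg.norm(p-(a+b)/2))
# stand-frame fit using corner + yaw .375
for y in (.36,.38):
  c,s=np.cos(y),np.sin(y); Rm=np.array([[c,-s],[s,c]])
  for P,l in ((r(343,62,.012),(-.15,.13)),(r(169,211,.012),(-.15,-.13))): o=P-Rm@np.array(l); print(y,"origin",o,"collar",o+Rm@np.array([-.082,0]))
E
```

```text
[ 0.43341365 -0.0892232 ] [ 0.47882    -0.10604246] [ 0.45611682 -0.09763283] 0.048421315385879696 2.7868463975846427
2.771984782711449 2.7528710120988427 0.04502595728693847
0.36 origin [ 0.53449429 -0.07202464] collar [ 0.45775075 -0.10091113]
0.36 origin [ 0.53669366 -0.06547652] collar [ 0.45995012 -0.09436301]
0.38 origin [ 0.53583347 -0.06828752] collar [ 0.45968297 -0.098703  ]
0.38 origin [ 0.53318482 -0.06361977] collar [ 0.45703432 -0.09403525]
```

```bash
python3 -m inch '[0.02,0.03,0.4,0,0,0.04, 0.02,0.03,0.8,0,0,0.04, 0.02,0.03,0.9,0,0,0.04, 0.02,0.03,0.9,0,0,0.04]' && python3 -m inch '[0,0,0.11,0,0,0, 0,0,0.22,0,0,0, 0,0,0.22,0,0,0]' && python3 -m inch '[0,0,0,0,0,0, 0,0,0,0,0,0, 0,0,0,0,0,0, 0,0,0,0,0,0, 0,0,0,0,0,0, 0,0,0,0,0,0]' 1 30
```

```text
t: 3.65
eef_pos: [0.4564, -0.097, 0.0843]
ee_rot: [-0.001, 0.182, 0.983, 0.0]
wrist_force: [0.9, 0.4, -0.2]
width: 0.0599
finger_force: 0.0
t: 4.03
eef_pos: [0.4572, -0.0972, 0.0527]
ee_rot: [0.0, 0.181, 0.983, -0.0]
wrist_force: [-0.4, 0.5, 0.3]
width: 0.0597
finger_force: 0.0
t: 4.78
eef_pos: [0.4572, -0.0978, 0.053]
ee_rot: [0.001, 0.181, 0.984, -0.0]
wrist_force: [-5.8, -9.4, 12.2]
width: 0.0115
finger_force: 32.5
```

```bash
python3 -m inch '[0,0,0,0,0,0.06, 0,0,0,0,0,0.12, 0,0,0,0,0,0.18, 0,0,0,0,0,0.24, 0,0,0,0,0,0.3, 0,0,0,0,0,0.36, 0,0,0,0,0,0.42, 0,0,0,0,0,0.48, 0,0,0,0,0,0.535, 0,0,0,0,0,0.535, 0,0,0,0,0,0.535]'
python3 -m inch '[0,0,0,0,0,0, 0,0,0,0,0,0, 0,0,0,0,0,0]' 0.35 
python3 -m inch '[0,0,-0.4,0,0,0, 0,0,-0.8,0,0,0, 0,0,-1,0,0,0, 0,0,-1,0,0,0, 0,0,-1,0,0,0]' 
python3 - <<'E'
from h import *
o,T=pose();print(o["t"],T.round(3).tolist(),o["q"].round(2), np.arctan2(T[1,0],T[0,0]))
shot("wrist","pics/w2.png")
i=cv2.imread("pics/w2.png")
cv2.imwrite("pics/w2c.png",cv2.convertScaleAbs(i,alpha=1.5))
E
```

```text
t: 6.15
eef_pos: [0.4572, -0.0979, 0.053]
ee_rot: [0.001, 0.566, 0.824, -0.0]
wrist_force: [-5.2, -10.8, 13.2]
width: 0.0115
finger_force: 32.5
t: 6.52
eef_pos: [0.4569, -0.097, 0.0523]
ee_rot: [-0.0, 0.566, 0.824, 0.0]
wrist_force: [0.1, -0.2, 0.3]
width: 0.0558
finger_force: 0.0
t: 7.15
eef_pos: [0.4565, -0.0969, 0.2016]
ee_rot: [-0.0, 0.566, 0.824, -0.0]
wrist_force: [0.7, 0.7, -0.4]
width: 0.0553
finger_force: 0.0
7.15 [[-0.359, 0.933, -0.001, 0.457], [0.933, 0.359, 0.0, -0.097], [0.001, -0.001, -1.0, 0.202], [0.0, 0.0, 0.0, 1.0]] [-0.34  0.34  1.78  0.    1.02 -0.7 ] 1.9375840023081254
wrist ['pixels', 'mtx', 'hand_eye'] [[0.933, -0.345, -0.101, 0.431], [0.359, 0.895, 0.263, -0.03], [-0.001, -0.282, 0.959, 0.325], [0.0, 0.0, 0.0, 1.0]] [[290.4, 0.0, 282.7], [0.0, 290.4, 211.4], [0.0, 0.0, 1.0]]
```

View pics/w2c.png

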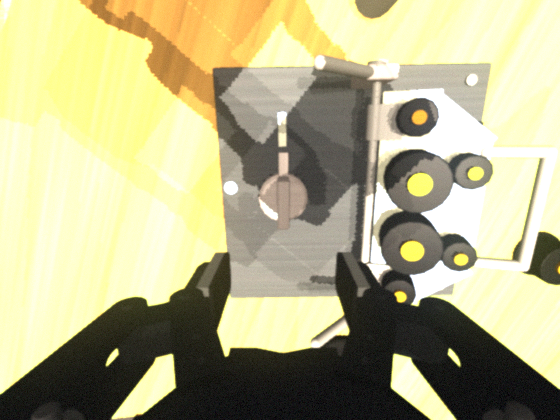

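The pointer (tip at (283,152)) lines up with the bar mark, which runs from (282,112) to (282,145). The bail bar's centreline runs from (551,150) to (525,268). I'll check these numerically.

```bash
python3 - <<'E'
from h import *
f="pics/w2.png"
r=lambda u,v,z: ray(f,(u,v),z)[:2]
ang=lambda a,b: np.arctan2(*(b-a)[::-1])-np.pi/2
print("plate",ang(r(231,297,.012),r(215,68,.012)), "top edge",ang(r(215,68,.012),r(489,65,.012))+np.pi/2)
print("mark",ang(r(282,145,.013),r(282,112,.013)))
print("pointer",ang(r(284,172,.02),r(283,152,.02)))
print("rib",ang(r(284,229,.058),r(284,180,.058)))
c=(r(284,229,.058)+r(284,180,.058))/2; print("centre->mark",c,ang(c,r(282,128,.013)),"centre->pointer",ang(c,r(283,152,.02)))
a,b=r(549,152,.09),r(527,266,.09);print("bar",a,b,(a+b)/2,np.linalg.norm(a-b),ang(b,a))
# bar from scene/side
print("bar s",(ray("pics/s0.png",(227,208),.09)+ray("pics/s0.png",(271,204),.09))/2,"d",(ray("pics/d0.png",(284,213),.09)+ray("pics/d0.png",(308,236),.09))/2)
E
```

```text
plate 0.37813383951124635 top edge 0.3769734873844992
mark 0.3663919470958872
pointer 0.41817485796295584
rib 0.36833286346629346
centre->mark [ 0.45779391 -0.09726642] 0.3953796533553873 centre->pointer 0.3875606125001665
bar [0.63562464 0.02729981] [ 0.67733937 -0.06387208] [ 0.65648201 -0.01828613] 0.10026181114932603 0.42910596796059863
bar s [ 0.65541926 -0.01976659  0.09      ] d [ 0.65790432 -0.02010987  0.09      ]
```

The collar reads about -0.01 against the stand yaw of 0.378, so it is locked. The bar is at (0.656,-0.019,0.09) and the hinge at (0.535,-0.067,0.055). Next I'll grasp the bar.

```bash
python3 -m inch '[0,0.4,0,0,0,0, 0,0.8,0,0,0,0, 0,1,0,0,0,-0.007, 0,1,0,0,0,-0.007]' 0.65 && python3 -m inch '[0,0.3,0,0,0,0, 0,0.427,0.1,0,0,0, 0,0.427,0.4,0,0,0, 0,0.427,0.6,0,0,0, 0,0.427,0.745,0,0,0, 0,0.427,0.745,0,0,0]' && python3 -m inch '[0,0,0,0,0,0, 0,0,0,0,0,0, 0,0,0,0,0,0, 0,0,0,0,0,0]' 1 20
python3 - <<'E'
from h import *
shot("side","pics/d3.png"); i=cv2.imread("pics/d3.png")[150:350,140:400]
cv2.imwrite("pics/d3c.png",cv2.convertScaleAbs(cv2.resize(i,None,fx=3,fy=3),alpha=1.5))
o,T=pose();print(o["q"].round(3),T.round(3).tolist())
E
```

```text
t: 7.7
eef_pos: [0.5979, -0.0424, 0.2003]
ee_rot: [-0.001, 0.561, 0.828, -0.0]
wrist_force: [-0.4, 0.1, -0.0]
width: 0.0301
finger_force: 0.0
t: 8.45
eef_pos: [0.6542, -0.02, 0.0882]
ee_rot: [-0.002, 0.562, 0.827, -0.001]
wrist_force: [0.4, -0.4, 0.5]
width: 0.0299
finger_force: 0.0
t: 8.95
eef_pos: [0.6549, -0.0204, 0.091]
ee_rot: [-0.001, 0.562, 0.827, -0.001]
wrist_force: [-9.0, -6.3, 0.1]
width: 0.0089
finger_force: 21.4
side ['pixels', 'mtx', 'world_from_camera'] [[0.994, 0.061, -0.089, 0.525], [-0.108, 0.568, -0.816, -0.822], [0.001, 0.821, 0.572, 0.682], [0.0, 0.0, 0.0, 1.0]] [[494.2, 0.0, 273.3], [0.0, 494.2, 213.2], [0.0, 0.0, 1.0]]
[-1.220e-01  7.090e-01  1.416e+00 -1.000e-03  1.020e+00 -4.990e-01] [[-0.369, 0.93, -0.003, 0.655], [0.93, 0.369, -0.001, -0.02], [0.0, -0.003, -1.0, 0.091], [0.0, 0.0, 0.0, 1.0]]
```

View pics/d3c.png

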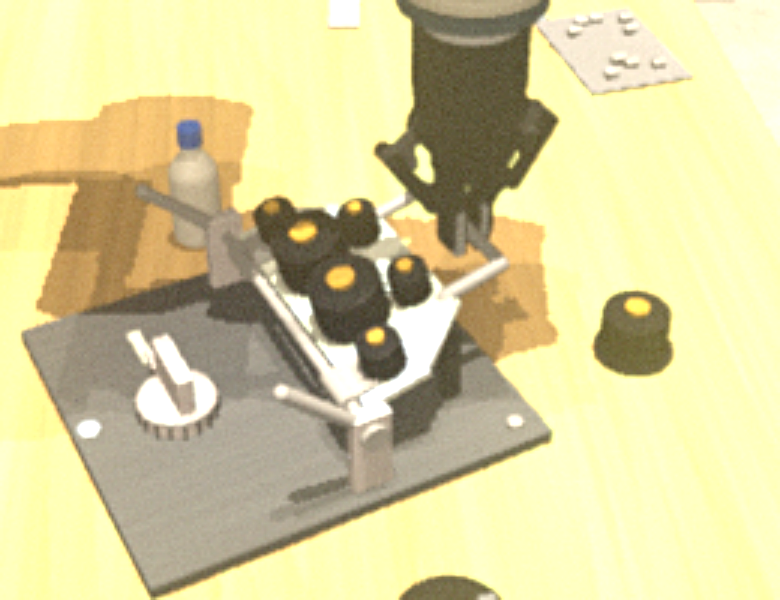

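The bar is between the pads at crop (475,235), and the gripper is clear of the cans. I'll swing halfway along the arc and then check the forces.

```bash
python3 -m inch '[0,-0.027,-0.086,0,0,0, 0,-0.063,-0.168,0,0,0, 0,-0.107,-0.247,0,0,0, 0,-0.159,-0.32,0,0,0, 0,-0.217,-0.389,0,0,0, 0,-0.217,-0.389,0,0,0, 0,-0.217,-0.389,0,0,0]'
python3 - <<'E'
from h import *
o,T=pose();y=.378;c,s=np.cos(y),np.sin(y)
p=T[:3,3]-[.535,-.067,.055];u=c*p[0]+s*p[1];print("x,y,z",u,-s*p[0]+c*p[1],p[2],"a",np.arctan2(p[2],u)-.26,"r",np.hypot(u,p[2]))
E
```

```text
t: 9.88
eef_pos: [0.6253, -0.0322, 0.1495]
ee_rot: [-0.0, 0.562, 0.827, -0.0]
wrist_force: [-3.4, -4.7, -6.4]
width: 0.0088
finger_force: 20.6
x,y,z 0.09679531051859844 -0.000979481512607426 0.09451786075778676 a 0.5134944237134361 r 0.13528842574522132
```

```bash
python3 -m inch '[0,-0.066,-0.062,0,0,0, 0,-0.137,-0.117,0,0,0, 0,-0.213,-0.165,0,0,0, 0,-0.293,-0.205,0,0,0, 0,-0.36,-0.232,0,0,0, 0,-0.41,-0.247,0,0,0, 0,-0.438,-0.254,0,0,0, 0,-0.438,-0.254,0,0,0, 0,-0.438,-0.254,0,0,0, 0,-0.438,-0.254,0,0,0]'
python3 - <<'E'
from h import *
o,T=pose();y=.378;c,s=np.cos(y),np.sin(y)
p=T[:3,3]-[.535,-.067,.055];u=c*p[0]+s*p[1];print("x,y,z",u,-s*p[0]+c*p[1],p[2],"a",np.arctan2(p[2],u)-.26,"r",np.hypot(u,p[2]))
print(o["wrist_force"],o["ft_torque"],c*o["wrist_force"][0]+s*o["wrist_force"][1])
shot("side","pics/d4.png"); i=cv2.imread("pics/d4.png")[150:350,140:400]
cv2.imwrite("pics/d4c.png",cv2.convertScaleAbs(cv2.resize(i,None,fx=3,fy=3),alpha=1.5))
E
```

```text
t: 11.12
eef_pos: [0.5654, -0.0563, 0.1879]
ee_rot: [0.001, 0.562, 0.827, 0.0]
wrist_force: [3.5, -1.9, 7.7]
width: 0.0094
finger_force: 21.9
x,y,z 0.03218738395589693 -0.001314097305108541 0.1328648669907677 a 1.0731187920754897 r 0.13670808522687575
[ 3.49883302 -1.91267462  7.65511232] [-0.26029305 -0.58068286  0.06682031] 2.545935283665222
side ['pixels', 'mtx', 'world_from_camera'] [[0.994, 0.061, -0.089, 0.525], [-0.108, 0.568, -0.816, -0.822], [0.001, 0.821, 0.572, 0.682], [0.0, 0.0, 0.0, 1.0]] [[494.2, 0.0, 273.3], [0.0, 494.2, 213.2], [0.0, 0.0, 1.0]]
```

View pics/d4c.png

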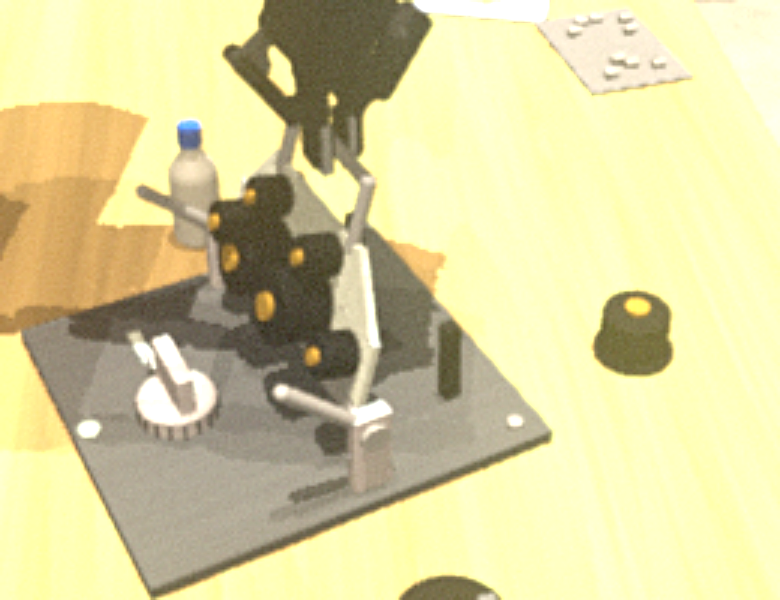

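The panel leans just short of upright with the bar gripped at crop (335,150). The pointer is still on the mark and the bystanders haven't moved. The angle is about 1.07, so I'll let it settle and hand in.

```bash
python3 -m inch '[0,0,0,0,0,0, 0,0,0,0,0,0, 0,0,0,0,0,0, 0,0,0,0,0,0]' && python3 -c "
from rig import arm; print(arm.sign_off())"
```

```text
t: 11.68
eef_pos: [0.5654, -0.0563, 0.1878]
ee_rot: [0.001, 0.562, 0.827, 0.0]
wrist_force: [4.2, -1.6, 7.2]
width: 0.009
finger_force: 21.9
the job is handed in; nothing more can be done
None
```

I turned the collar clockwise to the locked mark (about 0.01 rad off by my measurement), then swung the panel up by its bail and handed in at about 11.7 s, still gripped and steady at about 1.07 rad; the glue bottle, lens cap and spare gauge were never touched.

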